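# Index the dividing fixture to its next hole

## Task

The dividing fixture on the bench holds a silver control knob whose scale marks are being scribed; bring it to the next mark. Draw the spring index pin on the index arm clear by its black pull knob, swing the arm counter-clockwise (seen from above) and let the pin drop fully home in the next hole of the index ring, the first one past the window, then let go. Feel for the hole with a light hand, never force the arm sideways once the pin is in a hole or up against an edge, and leave the tools and parts lying around where they are.

Things in the scene. Friction and masses are not known exactly. Their poses are not given: they have to be found in the camera images.
- dividing_base: the dividing fixture: round grey cast base, 244 mm across, fixed, two bolted lugs reaching 145 mm from the axis; it carries turntable, index arm and index pin (index_pin_c0, its 9 mm round-nosed rod), which are not measured. Origin: centre of the underside, on the upright axis of the turntable; z up. At the start the arm lies along 2.583 rad (148 degrees) from its +x
- scriber_post (a point): top of the fixed scribing post, z = 0.118, 134 mm from the axis on the base's +x side (away from the index arm); a thin scriber arm runs from it at z = 0.094 to the silver knob in the chuck at the centre (knob top z = 0.083). Keep clear of it
- pull_knob_start (a point): where the centre of the pull knob is at the start (fixed point of the base, z = 0.0745, 95 mm from the axis). Black ribbed knob, red dot on top, upright, 27 mm across, 20 mm high; rises with the pin, swings with the arm, spins freely, so hold it at any yaw. Below it 5 mm of bare pin, a 19 mm barrel from z = 0.0595 to 0.049, then a 27 mm collar on the arm
- datum_hole (a point): centre of the datum hole in the base's flange (z = 0.024), 95 mm from the axis; the pin stands in it at the start. Spring: 5 N home, 9 N at the upper stop, 18 mm up. Lift 8 mm: nose level with the flange; 14 mm: level with the ring's top. Pin let go on the ring rides there and drops in by itself when brought slowly over a hole; 1 mm play each way
- ring_axis (a point): point on the axis at the top of the bright index ring (z = 0.030; 158 to 228 mm across), with 11 mm holes 95 mm from the axis. The ring is clamped at another angle for each job, not measured. Counter-clockwise of the datum hole: window ends at 3 to 32 degrees, next hole at 46 to 74, a wrong hole 34 beyond it; at 35 to 42 degrees always plain ring
- index_arm_end_start (a point): outer end of the index arm at the start (fixed point of the base, z = 0.046, 117 mm from the axis). The arm is 30 mm wide, dark, and turns with the turntable from -0.3 to 1.8 rad (counter-clockwise seen from above is positive). Friction 0.22 N m, so with the pin riding on the ring it takes 4 to 8 N at the knob to drag it; once the pin is in a hole the arm is locked
- calipers: a sliding caliper lying flat, 71 x 165 x 15 mm; bystander; origin under its centre
- spare_knob: a black round spare knob, 30 mm wide and 17 mm high; bystander; origin under its centre
- heat_sink: a black finned heat sink, 30 x 40 x 22 mm; bystander; origin under its centre
- marker_pen: a white and red marker pen lying flat, 17 x 135 x 16 mm; bystander; origin under its centre

How it is judged (in metres and radians):
On the way, in this order (a step that is already met when the one before it is completed fails the run):
1. the index pin is drawn clear, its nose level with the top of the index ring or higher (lift 13.5 mm) (height (world z) of index_pin_c0 above 0.05275 m), for 0.1 s.
2. the arm has been swung on counter-clockwise, past the window (more than 32 degrees) (y of index_pin_c0 in the frame of dividing_base below 0 m), for 0.1 s.
At the end, for the whole second after the job is handed in: the index pin is fully home (lift under 2 mm) in the next hole of the index ring, that is with the arm 43 to 77 degrees counter-clockwise of the datum hole (height (world z) of index_pin_c0 below 0.04125 m and y of index_pin_c0 in the frame of dividing_base between -0.068 and -0.018 m); the robot touches nothing.
It fails at once if the index pin is levered against a hole or an edge with more than 30 N (contact force between index_pin_c0 and anything else above 30 N).
It fails at once if a bystander (calipers, spare knob, heat sink, marker pen) is moved by more than 15 mm (distance of any of calipers, spare_knob, heat_sink, marker_pen from where it was at the start of the episode above 0.015 m).
It also fails if it takes over 58 s, if anything falls off the work surface, if the arm or the gripper's body presses on something with over 40 N, if the wrist force passes 120 N, or if a joint passes its speed limit or range.

## Robot

A 7-joint arm with a two-finger parallel gripper is mounted at the origin on a cart in front of the work surface, level with it; the furniture and walls round the work are solid. World frame = base frame: x ahead of the robot, y to its left, z up, the work surface at z = 0. Lengths are in mm, angles in degrees, forces in N, time in s.
With the tool pointing down it reaches from about 400 to 925 mm from the base axis. Payload 5.6 kg.
Tool frame: the origin (TCP) lies at the very end of the fingers, on their centre line; the grasp point (between the pads) lies 19 mm behind it; z points along the fingers, x is the direction in which the jaws open and shut, and the axes are right-handed (so a half turn about z gives the same grasp; the last joint's range is limited). The gripper opens to 85 mm and grips with 20 to 120 N. Pads are 22 mm wide; open, the fingers measure 114 mm over their backs; the gripper's body (76 mm by 85 mm) begins 54 mm behind the grasp point. The pads swing forward as they close: fully open they stand 13 mm farther back than shut.
Start: joints at [-69.786, 26.786, -0.665, 91.828, 0.344, 61.387, -3.226], TCP at [250.645, 599.738, 231.29] pointing down, gripper open.
Joint ranges: [-144.91, 144.91], [-17.63, 115.5], [-89.93, 88.59], [15.96, 139.68], [-74.01, 254.01], [8.47, 105.57], [-167.45, 167.45]. Speed limits (degrees/s): [147.25, 147.25, 180, 180, 180, 180, 180].

## Interface

Orientations are given as a 3x3 rotation matrix whose columns are the frame's x, y, z axes.
In Python, from station import r gives the robot as it stands.
- The arm moves only by the tool send_rows, never from a script. Its argument "commands" is a list of rows, each an object of numbers: "dx", "dy", "dz": the shift along the tool's x, y, z in units of 3 cm (1.0 is 3 cm); "turn": the turn about the tool's z in units of 10 degrees (1.0 is 10 degrees). In form: [{"dx": .., "dy": .., "dz": .., "turn": ..}, ...]. A call has 1 to 12 rows; each row shifts and turns the commanded pose from where the row before left it, along the tool's axes as they then stand; what a row does not reach is not made up. A row lasts 1/8 s, in which the tool goes at most 62.5 mm and 10.7 degrees, less where a joint would pass 70% of its speed; a pose out of reach is approached as far as the arm can. A call with a number of a shift or a turn outside -1 to 1 is refused whole. A call with a gripper value outside its range is refused whole. "jaw" is the opening, from -1 (shut) to 1 (fully open), set as the call begins (left out, the last holds). The fingers move at their own pace and stop on an object; "force" is the grip in N (left out, the last holds). Time passes only in rows, so rows that do not move let the fingers close. It gives the time, the measured TCP pose, the force and the opening at its end, in the units of the state.
- r.state(): the state, without advancing time (a new reading comes with each control period).
- r.read_camera(name): name is "scene" or "top" or "wrist"; returns a dict with "image" (480x640x3 uint8, red, green, blue), "fx", "fy", "cx", "cy" (pixels), "xyz" and "orientation" of the camera in the world. Camera axes: x right, y down, z forward; pixel columns grow to the right and rows downward; lengths in mm; the calibration is good to about 2 mm. A picture is of the moment at which its call begins. There is no depth.
- r.sign_off(): hands the job in, once; it reports no verdict.
Trained networks look in the newest picture that a camera, given by its name, has taken for a name from the list of things; names that differ only in an ending like _2 or _b are one class to them, and where a whole thing is asked for, a point or a joint stands for the part that bears it (a point fixed in the world has none). Each returns a list of dicts, best first, with "conf" (0 to 1); they miss things now and then, are a little off and sometimes report something else, mostly with a low value. They report only what shows in the picture. A call takes as long as a camera call.
- r.outline_of(camera, name): "pixels" (480x640 bool, what is visible of it) and "box" ([centre column, centre row, width, height] in pixels, round what is visible of it).
The state is a dict: "time_s": time; "q": joint angles; "joint_velocities": joint speeds; "joint_torque": joint torques, N m; "eef_pos": TCP position; "tcp_rot": TCP orientation; "contact_force": force on the tool from outside, world axes, zero at the start; "torque": the same for the moment, N m; "opening": opening from 0.0 (shut) to 1.0 (fully open).
Only numpy, scipy, OpenCV 4.12 (cv2) and the standard library are available. Lean on these libraries where they do the work, as an engineer would, in place of code of your own. Each camera call takes 0.05 s, during which the arm holds its last target.

## Working session

There is one attempt and no reset: what is moved stays moved. The work goes in short steps, Python scripts to look and compute and a tool call to move; the robot and the scene stay as the last step left them, time stands still between calls to the robot, and variables do not carry over. Pictures are saved under pics/ and viewed, and the job is handed in when it is done.

Besides the shell and the picture viewer there is one more tool, called by a JSON object that holds its "api" and its "payload". send_rows: Moves the arm, as the interface text tells. Shifts and turns lie within -1 to 1; 1 stands for 3 cm of shift or 10 degrees of turn. Its arguments: {"type":"object","properties":{"commands":{"type":"array","items":{"type":"object","properties":{"dx":{"type":"number"},"dy":{"type":"number"},"dz":{"type":"number"},"turn":{"type":"number"}}}},"jaw":{"type":"number"},"force":{"type":"number"}},"required":["commands"]}

```bash
ls; mkdir -p pics; python3 - <<'E'
from station import r
import cv2
print(r.state())
for n in ("scene","top","wrist"):
    d=r.read_camera(n); cv2.imwrite(f"pics/{n}0.png",d["image"][:,:,::-1])
    print(n,d["fx"],d["fy"],d["cx"],d["cy"],d["xyz"],d["orientation"])
E
```

```text
pics
{'time_s': 0.0, 'q': array([-69.78341448,  26.83725703,  -0.66346298,  91.88144317,
         0.34357094,  61.3867019 ,  -3.2243532 ]), 'joint_velocities': array([-0.02325724, -0.04453773, -0.06577598,  0.07809499, -0.06535526,
       -0.00904537,  0.05175132]), 'joint_torque': array([-1.25654647e-04, -5.32380867e+01,  2.13171879e-02, -2.51294839e+01,
        1.13683142e-02,  7.78077403e-03,  6.22528503e-06]), 'eef_pos': array([250.49110623, 599.18387525, 230.32031155]), 'tcp_rot': array([[ 3.85645502e-01,  9.22646855e-01, -5.71850465e-04],
       [ 9.22645276e-01, -3.85645903e-01, -1.71243186e-03],
       [-1.80050166e-03,  1.32776514e-04, -9.99998370e-01]]), 'contact_force': array([ 0.0768102 , -0.77121245, -0.19504888]), 'torque': array([-0.02854686, -0.0369221 , -0.016335  ]), 'opening': 0.9995779854916559}
scene 443.58529873669835 443.58529873669835 321.95590773197 243.12431904981352 [125.54421752 -79.56041932 751.86425201] [[ 0.42851231 -0.71527405  0.55205093]
 [-0.90350596 -0.33423868  0.26825636]
 [-0.00736004 -0.61373246 -0.78947976]]
top 455.698904149633 455.698904149633 322.97696866134373 242.90207412513467 [ 491.81298443  176.8567747  1042.67868952] [[ 0.02787006 -0.99227971  0.12084797]
 [-0.99907749 -0.03160223 -0.02907703]
 [ 0.03267161 -0.11992611 -0.99224508]]
wrist 418.1608486027749 418.1608486027749 313.8628899831359 244.63742893594898 [178.41911273 630.34091728 373.51726546] [[ 0.38560866  0.87718325  0.28610402]
 [ 0.92266048 -0.36596341 -0.1215254 ]
 [-0.00189645  0.31083812 -0.95046098]]
```

View pics/scene0.png

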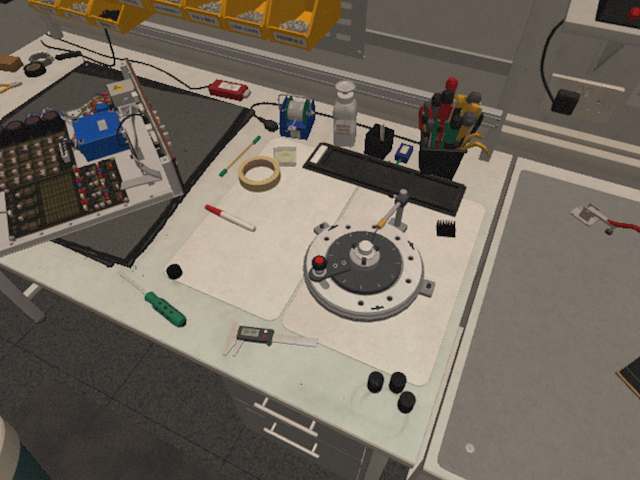

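View pics/top0.png

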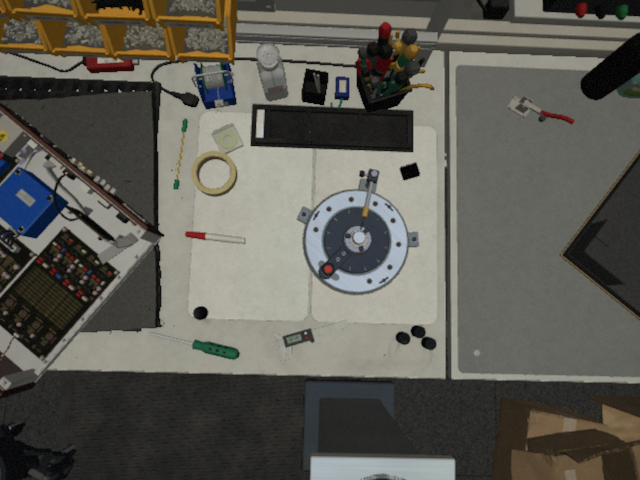

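View pics/wrist0.png

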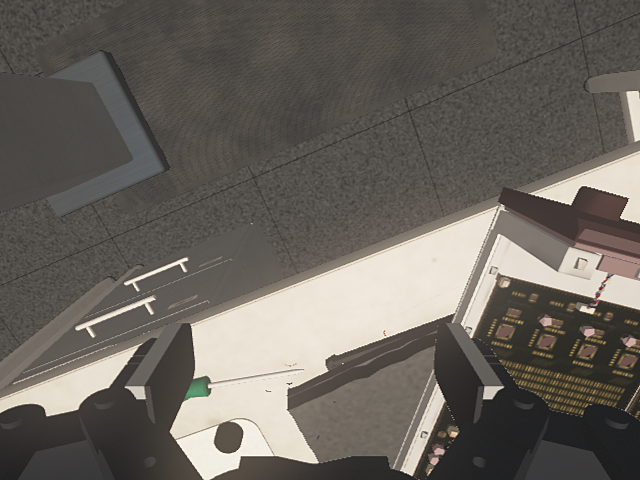

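The top view has the fixture axis near pixel (360,238), the red-dotted pull knob at about (328,269) and the scribing post at (374,173). In the scene view the knob is at about (319,261). Next I'll measure these.

```bash
cat > h.py <<'E'
import numpy as np
def ray(d,u,v):
    c=np.array([(u-d["cx"])/d["fx"],(v-d["cy"])/d["fy"],1.0]); return np.array(d["xyz"]),np.array(d["orientation"])@c
def atz(d,u,v,z):
    o,w=ray(d,u,v); return o+w*(z-o[2])/w[2]
def proj(d,p):
    c=np.array(d["orientation"]).T@(np.array(p)-np.array(d["xyz"])); return d["fx"]*c[0]/c[2]+d["cx"],d["fy"]*c[1]/c[2]+d["cy"]
def tri(ds,uvs):
    A=np.zeros((3,3));b=np.zeros(3)
    for d,(u,v) in zip(ds,uvs):
        o,w=ray(d,u,v); w/=np.linalg.norm(w); P=np.eye(3)-np.outer(w,w); A+=P;b+=P@o
    return np.linalg.solve(A,b)
E
python3 - <<'E'
from station import r
from h import *
import cv2
D={n:r.read_camera(n) for n in("scene","top")}
for n in D:
  for name in("dividing_base","pull_knob_start","ring_axis","index_arm_end_start","scriber_post","calipers","spare_knob","heat_sink","marker_pen"):
    for o in r.outline_of(n,name)[:2]:
        ys,xs=np.nonzero(o["pixels"]); print(n,name,round(o["conf"],2),np.round(o["box"],1),xs.mean().round(1),ys.mean().round(1),len(xs))
        np.save(f"m_{n}_{name}.npy",o["pixels"]) if o["conf"]>.5 else 0
# red dot
for n,d in D.items():
    im=d["image"].astype(int); m=(im[...,0]>120)&(im[...,1]<70)&(im[...,2]<70)
    k,l,s,c=cv2.connectedComponentsWithStats(m.astype(np.uint8))
    for i in range(1,k):
        if s[i,4]>8: print(n,"red",c[i],s[i,4],atz(d,*c[i],84.5))
d=D["top"]; s=d["image"][170:310,285:425,::-1]; a=cv2.resize(s,(600,600),interpolation=cv2.INTER_CUBIC); cv2.imwrite("pics/topc.png",a)
d=D["scene"]; s=d["image"][180:330,290:450,::-1]; a=cv2.resize(s,(640,600),interpolation=cv2.INTER_CUBIC); cv2.imwrite("pics/scenec.png",a)
E
```

```text
scene dividing_base 0.69 [366.8 256.6 131.6 127.9] 363.5 267.8 7014
scene pull_knob_start 0.96 [369.8 255.9 128.6 135.9] 363.9 267.0 6429
scene pull_knob_start 0.7 [269.2 338.9 100.9  33.1] 260.6 338.0 1374
scene ring_axis 0.85 [367.8 255.8 131.5 133.5] 364.1 267.2 6701
scene index_arm_end_start 0.96 [368.9 257.9 128.5 128.6] 363.6 267.3 6758
scene scriber_post 0.74 [368.4 258.1 130.8 129.1] 363.1 267.5 6670
scene calipers 0.8 [267.7 339.   94.8  31.8] 259.7 337.9 1150
scene spare_knob 0.67 [267.9 339.6  95.4  34.1] 259.8 338.0 1253
scene spare_knob 0.54 [174.1 271.8  11.1  15.5] 173.3 271.7 173
scene heat_sink 0.59 [368.9 257.6 130.1 132.3] 363.5 267.0 6695
top dividing_base 0.69 [357.8 230.7 123.1 125.6] 354.2 237.5 5878
top pull_knob_start 0.55 [355.8 231.8 122.6 129.7] 352.6 238.4 5520
top index_arm_end_start 0.69 [354.9 232.2 118.7 124.6] 352.8 238.1 5518
top scriber_post 0.61 [356.9 234.1 124.4 128.9] 353.0 238.4 5677
top calipers 0.9 [311.6 340.4  73.6  40.9] 302.6 336.8 887
top calipers 0.46 [358.8 231.8 123.7 124.5] 353.4 238.5 5693
top spare_knob 0.68 [201.2 311.8  14.4  14
[... 330 characters left out ...]
 ]
scene red [240.          89.39393939] 33 [961.47656707 559.50323601  84.5       ]
scene red [ 94.33333333 101.66666667] 9 [759.28498242 868.87853266  84.5       ]
scene red [213.07017544 208.87719298] 57 [578.17189357 385.46686076  84.5       ]
scene red [611.23076923 220.84615385] 13 [ 883.78663808 -345.43729556   84.5       ]
scene red [636.3 226.2] 10 [ 889.58018258 -390.41304991   84.5       ]
scene red [318.64285714 259.5952381 ] 42 [554.69072438 136.20263904  84.5       ]
scene red [264. 336.] 9 [377.56839025 150.64376207  84.5       ]
top red [195.375 234.5  ] 64 [617.76257554 417.80680507  84.5       ]
top red [327.81578947 268.68421053] 38 [554.18014226 137.06520346  84.5       ]
```

View pics/topc.png

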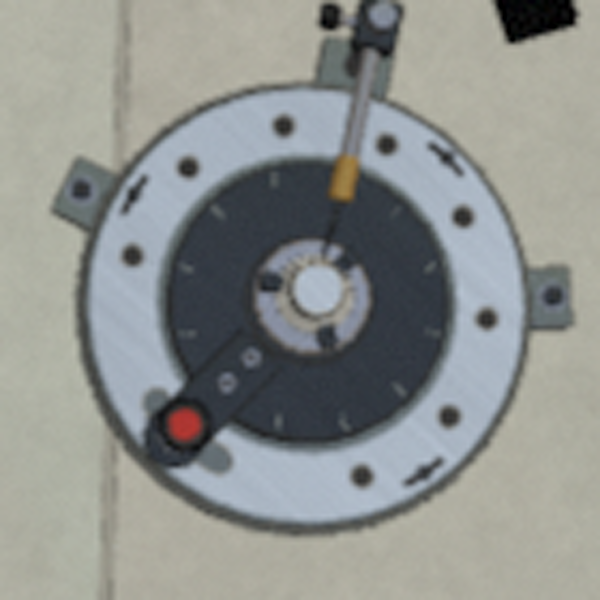

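View pics/scenec.png

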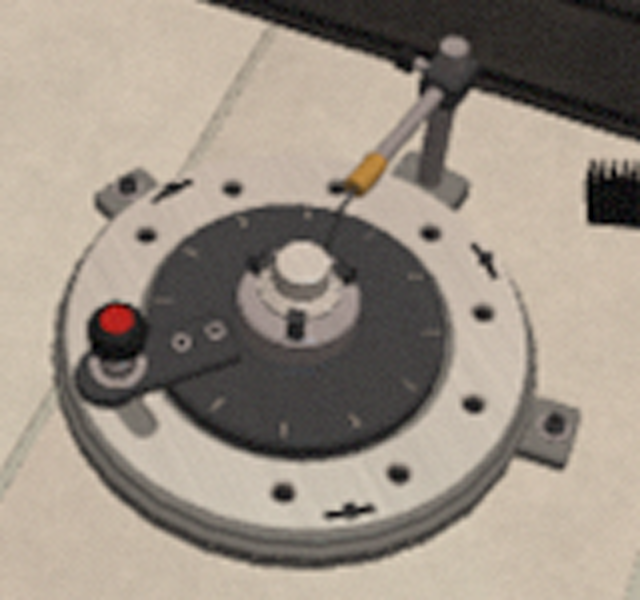

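```bash
python3 - <<'E'
from station import r
from h import *
import cv2
from scipy.optimize import least_squares
T=r.read_camera("top");S=r.read_camera("scene")
def refine(im,u,v,w=3):
    g=cv2.cvtColor(im,cv2.COLOR_RGB2GRAY).astype(float)
    for _ in range(3):
        x0,y0=int(round(u)),int(round(v)); p=g[y0-w:y0+w+1,x0-w:x0+w+1]
        wt=np.clip(np.percentile(p,75)-p-15,0,None); yy,xx=np.mgrid[y0-w:y0+w+1,x0-w:x0+w+1]
        u,v=(wt*xx).sum()/wt.sum(),(wt*yy).sum()/wt.sum()
    return u,v
ht=[(284,126),(387,144),(463,216),(487,319),(449,416),(362,476),(188,167),(132,256)]
hs=[(232,188),(430,233),(483,313),(473,404),(400,473),(284,492),(147,235)]
PT=np.array([atz(T,*refine(T["image"],285+x*140/600-.4,170+y*140/600-.4),30)[:2] for x,y in ht])
PS=np.array([atz(S,*refine(S["image"],290+x/4-.4,180+y/4-.4),30)[:2] for x,y in hs])
for n,P in(("top",PT),("scene",PS)):
    for f in (None,95):
        s=least_squares(lambda q:np.hypot(*(P-q[:2]).T)-(f or q[2]),[600,110,95])
        c=s.x[:2]; print(n,c,s.x[2],np.round(s.fun,1))
    a=np.degrees(np.arctan2(*(P-c).T[::-1])); print(np.round(a,1))
    np.save(n+"_c.npy",c)
kt=(327.816,268.684);ks=(318.643,259.595)
print(tri([T,S],[kt,ks]))
for z in(84.5,): print(atz(T,*kt,z),atz(S,*ks,z))
print("knob top silver", atz(T,285+317*140/600-.4,170+291*140/600-.4,83), atz(S,290+303/4-.4,180+262/4-.4,83))
E
```

```text
top [623.73448944  72.68061755] 94.88179044932035 [ 0.   0.  -0.1  0.   0.  -0.  -0.  -0. ]
top [623.66764593  72.74154475] 95.0 [-0.  -0.  -0.1 -0.1 -0.1 -0.2 -0.1 -0.2]
[   8.6  -25.4  -59.3  -93.3 -127.3 -161.4   42.6   76.6]
scene [623.05982404  70.82830041] 94.9204395634542 [ 0.  -0.1  0.1  0.  -0.  -0.  -0. ]
scene [623.02883795  70.86837466] 95.0 [-0.  -0.1  0.  -0.  -0.1 -0.1 -0.1]
[  42.6  -25.4  -59.4  -93.4 -127.3 -161.3   76.5]
[554.45408795 136.63856762  84.42038987]
[554.18059884 137.06477182  84.5       ] [554.69132603 136.20263424  84.5       ]
knob top silver [622.7008132   73.21521214  83.        ] [623.88980715  70.91000148  83.        ]
```

The ring-hole fit from the top and scene cameras puts the axis at about (623.4, 71.8). The knob is at about (554.4, 136.6), an angle of 136.8°. The next hole is at -161.3°, which is 61.9° counter-clockwise, with its centre at about (533.4, 41.3). The present yaw of 67° suits both ends of the swing, so I'll move over the knob without turning.

{"api": "send_rows", "payload": {"commands": [{"dx": -0.32, "dy": 0.48, "dz": 0}, {"dx": -0.645, "dy": 0.957, "dz": 0.1}, {"dx": -0.645, "dy": 0.957, "dz": 0.1}, {"dx": -0.645, "dy": 0.957, "dz": 0.1}, {"dx": -0.645, "dy": 0.957, "dz": 0.1}, {"dx": -0.645, "dy": 0.957, "dz": 0.1}, {"dx": -0.645, "dy": 0.957, "dz": 0.1}, {"dx": -0.645, "dy": 0.957, "dz": 0.1}, {"dx": -0.645, "dy": 0.957, "dz": 0.1}], "jaw": 1}}

```text
validation failed for argument at $.co...
```

{"api": "send_rows", "payload": {"commands": [{"dx": -0.645, "dy": 0.957, "dz": 0.2}, {"dx": -0.645, "dy": 0.957, "dz": 0.2}, {"dx": -0.645, "dy": 0.957, "dz": 0.2}, {"dx": -0.645, "dy": 0.957, "dz": 0.2}, {"dx": -0.645, "dy": 0.957, "dz": 0.2}, {"dx": -0.645, "dy": 0.957, "dz": 0.2}, {"dx": -0.5, "dy": 0.7, "dz": 0.2}, {"dx": -0.3, "dy": 0.5, "dz": 0.2}, {}, {}, {}]}}

```text
validation failed for argument at $.co...
```

{"api": "send_rows", "payload": {"commands": [{"dx": -0.32, "dy": 0.48, "dz": 0.0, "turn": 0.0}, {"dx": -0.645, "dy": 0.957, "dz": 0.1, "turn": 0.0}], "jaw": 1.0}}

```text
time_s: 1.5
eef_pos: [279.2, 556.0, 228.3]
tcp_rot: [[0.384, 0.923, 0.0], [0.923, -0.384, 0.0], [0.0, -0.0, -1.0]]
contact_force: [0.3, 0.4, 0.9]
opening: 1.001
```

{"api": "send_rows", "payload": {"commands": [{"dx": -0.645, "dy": 0.957, "dz": 0.1, "turn": 0.0}, {"dx": -0.645, "dy": 0.957, "dz": 0.1, "turn": 0.0}, {"dx": -0.645, "dy": 0.957, "dz": 0.1, "turn": 0.0}, {"dx": -0.645, "dy": 0.957, "dz": 0.1, "turn": 0.0}, {"dx": -0.645, "dy": 0.957, "dz": 0.1, "turn": 0.0}, {"dx": -0.645, "dy": 0.957, "dz": 0.1, "turn": 0.0}, {"dx": -0.645, "dy": 0.957, "dz": 0.2, "turn": 0.0}, {"dx": -0.645, "dy": 0.957, "dz": 0.2, "turn": 0.0}, {"dx": -0.645, "dy": 0.957, "dz": 0.2, "turn": 0.0}, {"dx": -0.645, "dy": 0.957, "dz": 0.2, "turn": 0.0}], "jaw": 1.0}}

```text
time_s: 2.75
eef_pos: [470.3, 264.8, 186.4]
tcp_rot: [[0.387, 0.922, 0.0], [0.922, -0.387, -0.0], [0.0, 0.0, -1.0]]
contact_force: [0.3, 1.7, -0.1]
opening: 1.0
```

{"api": "send_rows", "payload": {"commands": [{"dx": -0.645, "dy": 0.957, "dz": 0.2, "turn": 0.0}, {"dx": -0.645, "dy": 0.957, "dz": 0.2, "turn": 0.0}, {"dx": -0.5, "dy": 0.7, "dz": 0.2, "turn": 0.0}, {"dx": -0.3, "dy": 0.5, "dz": 0.2, "turn": 0.0}, {"dx": 0.0, "dy": 0.0, "dz": 0.0, "turn": 0.0}, {"dx": 0.0, "dy": 0.0, "dz": 0.0, "turn": 0.0}], "jaw": 0.2}}

```text
time_s: 3.5
eef_pos: [531.0, 174.3, 162.4]
tcp_rot: [[0.384, 0.923, -0.0], [0.923, -0.384, 0.001], [0.0, -0.0, -1.0]]
contact_force: [-0.1, -0.9, -0.1]
opening: 0.6
```

```bash
python3 - <<'E'
from station import r
from h import *
import cv2
s=r.state();print(s["time_s"],s["eef_pos"],s["q"],s["opening"]); R=s["tcp_rot"];print(R)
d=r.read_camera("wrist");cv2.imwrite("pics/w1.png",d["image"][:,:,::-1])
print(proj(d,[554.4,136.6,84.5]))
print("tool shift mm",R.T@(np.array([554.4,136.6,110])-s["eef_pos"]))
E
```

```text
3.5 [531.04918907 174.28950465 162.39716635] [-28.51598607  22.72057327   8.63871147 108.74195559  -4.47176051
  48.85715167  49.79830177] 0.6004563836027337
[[ 3.84434622e-01  9.23152182e-01 -2.65082626e-04]
 [ 9.23152085e-01 -3.84434395e-01  6.50706265e-04]
 [ 4.98794029e-04 -4.94865596e-04 -9.99999753e-01]]
(np.float64(268.82525095132456), np.float64(313.0906174324464))
tool shift mm [-25.84242002  36.07142354  52.36643872]
```

View pics/w1.png

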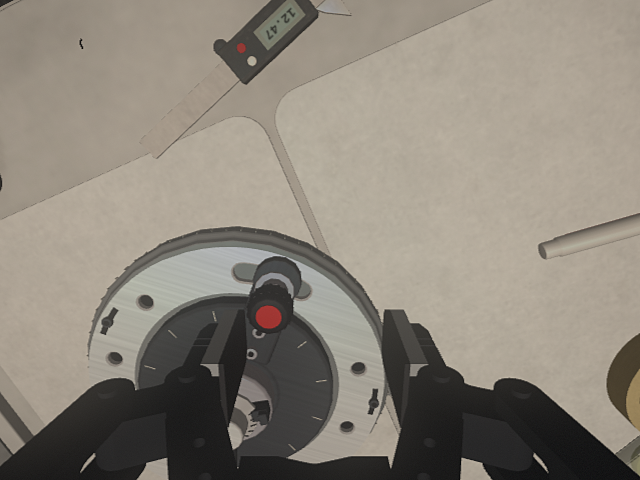

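The wrist view has the red dot at (268,317) against a predicted (269,313), so the position agrees to about 2 mm. The jaws are at 51 mm. I'll come down to just above the knob.

{"api": "send_rows", "payload": {"commands": [{"dx": -0.43, "dy": 0.62, "dz": 0.3, "turn": 0.0}, {"dx": -0.43, "dy": 0.62, "dz": 0.3, "turn": 0.0}, {"dx": 0.0, "dy": 0.0, "dz": 0.5, "turn": 0.0}, {"dx": 0.0, "dy": 0.0, "dz": 0.5, "turn": 0.0}, {"dx": 0.0, "dy": 0.0, "dz": 0.15, "turn": 0.0}, {"dx": 0.0, "dy": 0.0, "dz": 0.0, "turn": 0.0}, {"dx": 0.0, "dy": 0.0, "dz": 0.0, "turn": 0.0}], "jaw": 0.2}}

```text
time_s: 4.42
eef_pos: [556.2, 135.6, 110.2]
tcp_rot: [[0.385, 0.923, 0.001], [0.923, -0.385, 0.0], [0.001, 0.001, -1.0]]
contact_force: [0.3, -0.1, 0.6]
opening: 0.601
```

```bash
python3 - <<'E'
from station import r
from h import *
import cv2
s=r.state();print(s["time_s"],s["eef_pos"],s["contact_force"],s["opening"]); R=s["tcp_rot"]
d=r.read_camera("wrist");cv2.imwrite("pics/w2.png",d["image"][:,:,::-1])
print(proj(d,[554.4,136.6,84.5]))
im=d["image"].astype(int); m=(im[...,0]>110)&(im[...,1]<80)&(im[...,2]<80)
k,l,st,c=cv2.connectedComponentsWithStats(m.astype(np.uint8))
for i in range(1,k):
    if st[i,4]>100: p=atz(d,*c[i],84.5);print(c[i],st[i],p,"tool shift",R.T@(p-s["eef_pos"]))
E
```

```text
4.425 [556.17609108 135.59336869 110.21360577] [ 0.31462785 -0.10222152  0.62248944] 0.6011791265933741
(np.float64(312.983701643943), np.float64(290.4785856449757))
[312.38606848 294.93742621] [295 280  35  31 847] [556.28334162 135.52619888  84.5       ] tool shift [-0.03759784  0.10909574 25.71365825]
```

View pics/w2.png

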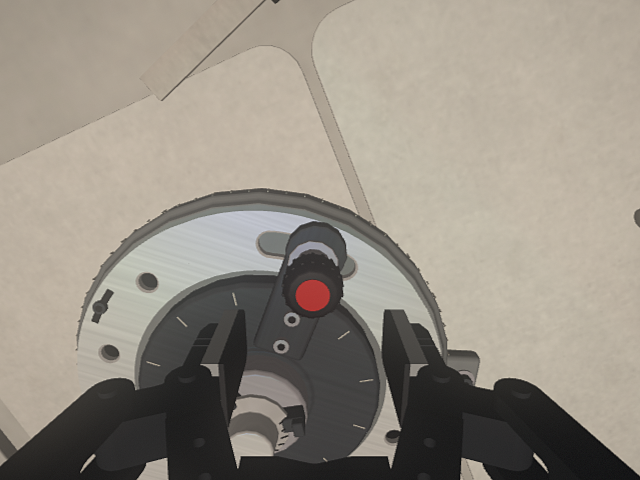

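Both views agree across the jaws and differ by about 2 mm along the pads, which doesn't affect the grip. I'll go down to TCP z of about 57 and close lightly.

{"api": "send_rows", "payload": {"commands": [{"dx": 0.0, "dy": -0.03, "dz": 0.4, "turn": 0.0}, {"dx": 0.0, "dy": 0.0, "dz": 0.4, "turn": 0.0}, {"dx": 0.0, "dy": 0.0, "dz": 0.4, "turn": 0.0}, {"dx": 0.0, "dy": 0.0, "dz": 0.3, "turn": 0.0}, {"dx": 0.0, "dy": 0.0, "dz": 0.25, "turn": 0.0}, {"dx": 0.0, "dy": 0.0, "dz": 0.0, "turn": 0.0}, {"dx": 0.0, "dy": 0.0, "dz": 0.0, "turn": 0.0}], "jaw": 0.2}}

```text
time_s: 5.35
eef_pos: [555.4, 135.5, 57.5]
tcp_rot: [[0.386, 0.923, 0.001], [0.923, -0.386, 0.0], [0.0, 0.0, -1.0]]
contact_force: [-0.4, -0.1, -0.3]
opening: 0.602
```

{"api": "send_rows", "payload": {"commands": [{"dx": 0.0, "dy": 0.0, "dz": 0.0, "turn": 0.0}, {"dx": 0.0, "dy": 0.0, "dz": 0.0, "turn": 0.0}, {"dx": 0.0, "dy": 0.0, "dz": 0.0, "turn": 0.0}, {"dx": 0.0, "dy": 0.0, "dz": 0.0, "turn": 0.0}], "jaw": -1.0, "force": 30.0}}

```text
time_s: 5.85
eef_pos: [555.4, 135.5, 57.8]
tcp_rot: [[0.386, 0.923, 0.001], [0.923, -0.386, 0.0], [0.0, 0.001, -1.0]]
contact_force: [-1.0, -0.3, 6.1]
opening: 0.305
```

```bash
python3 - <<'E'
from station import r
from h import *
import cv2
s=r.state();print(s["time_s"],s["eef_pos"],s["contact_force"],s["torque"],s["opening"])
d=r.read_camera("wrist");cv2.imwrite("pics/w3.png",d["image"][:,:,::-1])
d=r.read_camera("scene");cv2.imwrite("pics/s3.png",cv2.resize(d["image"][150:350,240:500,::-1],(780,600),interpolation=cv2.INTER_CUBIC))
E
```

```text
5.85 [555.42204634 135.46058822  57.80532522] [-0.9785752  -0.25622676  6.08922986] [-0.16201715  0.27145397 -0.03568543] 0.3051305471398137
```

View pics/w3.png

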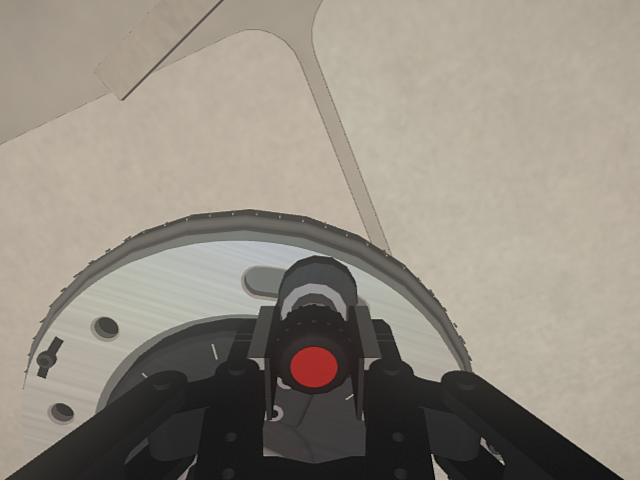

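View pics/s3.png

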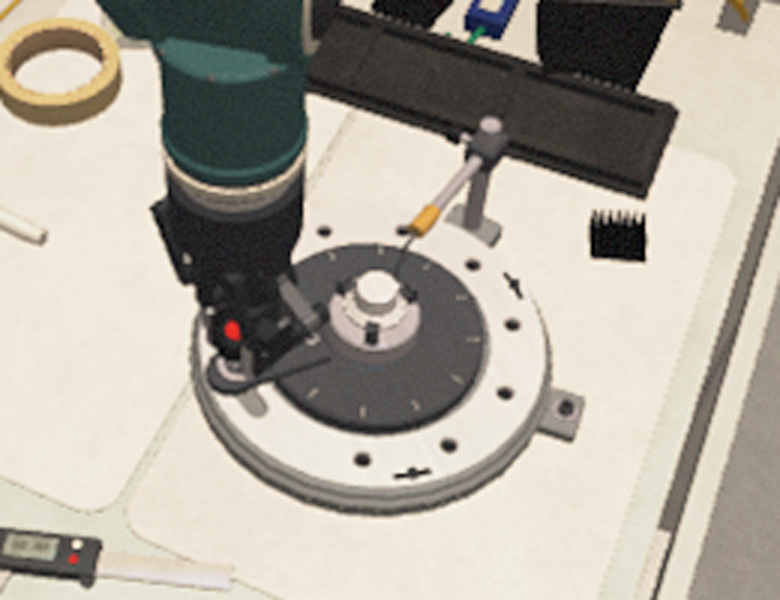

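The knob is gripped at an opening of about 26 mm. Now I'll draw the pin by 16 mm.

{"api": "send_rows", "payload": {"commands": [{"dx": 0.0, "dy": 0.0, "dz": -0.1, "turn": 0.0}, {"dx": 0.0, "dy": 0.0, "dz": -0.1, "turn": 0.0}, {"dx": 0.0, "dy": 0.0, "dz": -0.1, "turn": 0.0}, {"dx": 0.0, "dy": 0.0, "dz": -0.1, "turn": 0.0}, {"dx": 0.0, "dy": 0.0, "dz": -0.1, "turn": 0.0}, {"dx": 0.0, "dy": 0.0, "dz": -0.05, "turn": 0.0}, {"dx": 0.0, "dy": 0.0, "dz": 0.0, "turn": 0.0}, {"dx": 0.0, "dy": 0.0, "dz": 0.0, "turn": 0.0}], "jaw": -1.0, "force": 40.0}}

```text
time_s: 6.95
eef_pos: [555.0, 135.3, 73.7]
tcp_rot: [[0.386, 0.923, -0.0], [0.923, -0.386, -0.0], [-0.0, -0.0, -1.0]]
contact_force: [3.6, -0.7, -7.9]
opening: 0.297
```

```bash
python3 - <<'E'
from station import r
from h import *
import cv2
s=r.state();print(s["time_s"],s["eef_pos"],s["contact_force"],s["torque"],s["opening"])
d=r.read_camera("wrist");cv2.imwrite("pics/w4.png",d["image"][:,:,::-1])
E
```

```text
6.95 [555.04018695 135.34379201  73.73651263] [ 3.61280049 -0.65931847 -7.93548068] [-0.15253881 -0.78560339  0.01936319] 0.2965690038983144
```

View pics/w4.png

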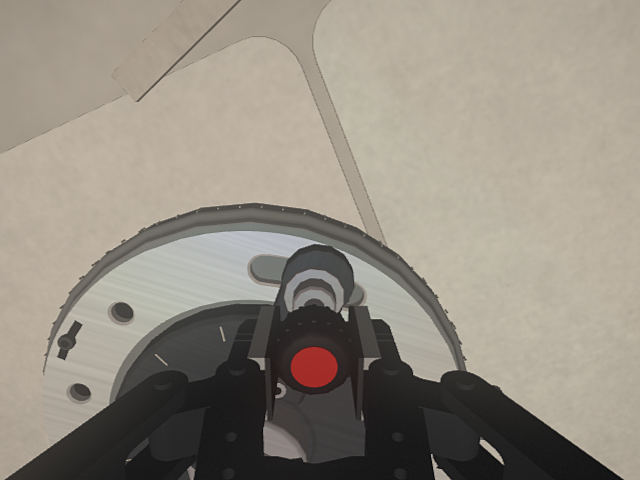

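The pin is drawn, at about 16 mm of lift with -7.9 N in z. Now I'll compute the swing rows, turning the tool slowly towards the tangent.

```bash
cat > arc.py <<'E'
import sys
from station import r
from h import *
def plan(C,start,end,n,turn_deg,R0=95.0,zt=None):
    s=r.state(); p=s["eef_pos"]; R=s["tcp_rot"]; az=np.degrees(np.arctan2(R[1,0],R[0,0]))
    f=s["contact_force"]; th=np.degrees(np.arctan2(p[1]-C[1],p[0]-C[0]))%360
    e=np.array([np.cos(np.radians(th)),np.sin(np.radians(th))]);t=np.array([-e[1],e[0]])
    print("t",s["time_s"],"pos",p.round(1),"r",np.hypot(*(p[:2]-C)).round(2),"swing",round(th-136.8,2),"Frad",(f[:2]@e).round(1),"Ftan",(f[:2]@t).round(1),"Fz",f[2].round(1),"az",az.round(1),"open",s["opening"])
    q=p[:2].copy(); rows=[]
    for i in range(1,n+1):
        a=np.radians(136.8+start+(end-start)*i/n); g=np.array(C)+R0*np.array([np.cos(a),np.sin(a)])
        d=g-q; q=g; ar=np.radians(az)
        x=np.array([np.cos(ar),np.sin(ar)]); y=np.array([x[1],-x[0]])
        tr=-turn_deg/n/10
        rows.append('{"dx": %.2f, "dy": %.2f, "dz": 0.0, "turn": %.2f}'%(d@x/30,d@y/30,tr)); az+=turn_deg/n
    print(", ".join(rows))
E
python3 -c "
from arc import *
plan((624.8,70.0),0,12,5,8)
for C in ((624.8,70.0),(623.4,71.8)): plan(C,0,3,1,0)"
```

```text
t 7.0 pos [555.  135.3  73.7] r 95.59 swing 0.07 Frad -2.3 Ftan -1.9 Fz -8.8 az 67.3 open 0.3016774313500452
{"dx": -0.13, "dy": -0.02, "dz": 0.0, "turn": -0.16}, {"dx": -0.13, "dy": -0.04, "dz": 0.0, "turn": -0.16}, {"dx": -0.13, "dy": -0.04, "dz": 0.0, "turn": -0.16}, {"dx": -0.13, "dy": -0.04, "dz": 0.0, "turn": -0.16}, {"dx": -0.13, "dy": -0.04, "dz": 0.0, "turn": -0.16}
t 7.0 pos [555.  135.3  73.7] r 95.59 swing 0.07 Frad -2.3 Ftan -1.9 Fz -8.8 az 67.3 open 0.3016774313500452
{"dx": -0.16, "dy": -0.03, "dz": 0.0, "turn": 0.00}
t 7.0 pos [555.  135.3  73.7] r 93.34 swing 0.29 Frad -2.3 Ftan -1.9 Fz -8.8 az 67.3 open 0.3016774313500452
{"dx": -0.12, "dy": -0.10, "dz": 0.0, "turn": 0.00}
```

{"api": "send_rows", "payload": {"commands": [{"dx": -0.13, "dy": -0.02, "dz": 0.0, "turn": -0.16}, {"dx": -0.13, "dy": -0.04, "dz": 0.0, "turn": -0.16}, {"dx": -0.13, "dy": -0.04, "dz": 0.0, "turn": -0.16}, {"dx": -0.13, "dy": -0.04, "dz": 0.0, "turn": -0.16}, {"dx": -0.13, "dy": -0.04, "dz": 0.0, "turn": -0.16}, {"dx": 0.0, "dy": 0.0, "dz": 0.0, "turn": 0.0}], "jaw": -1.0, "force": 40.0}}

```text
time_s: 7.75
eef_pos: [542.6, 118.2, 73.6]
tcp_rot: [[0.254, 0.967, -0.002], [0.967, -0.254, -0.0], [-0.001, -0.002, -1.0]]
contact_force: [-0.2, 0.5, -8.3]
opening: 0.302
```

```bash
python3 -c "
from arc import *
plan((624.8,70.0),12,30,6,12)"
```

```text
t 7.75 pos [542.6 118.2  73.6] r 95.28 swing 12.79 Frad 0.4 Ftan -0.3 Fz -8.3 az 75.3 open 0.30213058245207974
{"dx": -0.12, "dy": -0.02, "dz": 0.0, "turn": -0.20}, {"dx": -0.16, "dy": -0.04, "dz": 0.0, "turn": -0.20}, {"dx": -0.16, "dy": -0.04, "dz": 0.0, "turn": -0.20}, {"dx": -0.16, "dy": -0.03, "dz": 0.0, "turn": -0.20}, {"dx": -0.16, "dy": -0.03, "dz": 0.0, "turn": -0.20}, {"dx": -0.16, "dy": -0.03, "dz": 0.0, "turn": -0.20}
```

Forces are tiny, so the assumed centre is good. I'll continue.

{"api": "send_rows", "payload": {"commands": [{"dx": -0.12, "dy": -0.02, "dz": 0.0, "turn": -0.2}, {"dx": -0.16, "dy": -0.04, "dz": 0.0, "turn": -0.2}, {"dx": -0.16, "dy": -0.04, "dz": 0.0, "turn": -0.2}, {"dx": -0.16, "dy": -0.03, "dz": 0.0, "turn": -0.2}, {"dx": -0.16, "dy": -0.03, "dz": 0.0, "turn": -0.2}, {"dx": -0.16, "dy": -0.03, "dz": 0.0, "turn": -0.2}, {"dx": 0.0, "dy": 0.0, "dz": 0.0, "turn": 0.0}], "jaw": -1.0, "force": 40.0}}

```text
time_s: 8.62
eef_pos: [532.4, 91.4, 73.5]
tcp_rot: [[0.047, 0.999, -0.002], [0.999, -0.047, -0.001], [-0.001, -0.002, -1.0]]
contact_force: [-5.5, 1.1, -8.6]
opening: 0.302
```

```bash
python3 -c "
from arc import *
plan((624.8,70.0),30,50,7,15)"
```

```text
t 8.625 pos [532.4  91.4  73.5] r 94.86 swing 30.14 Frad 5.6 Ftan 0.2 Fz -8.6 az 87.3 open 0.30186622309940386
{"dx": -0.15, "dy": -0.03, "dz": 0.0, "turn": -0.21}, {"dx": -0.16, "dy": -0.02, "dz": 0.0, "turn": -0.21}, {"dx": -0.16, "dy": -0.02, "dz": 0.0, "turn": -0.21}, {"dx": -0.16, "dy": -0.02, "dz": 0.0, "turn": -0.21}, {"dx": -0.16, "dy": -0.02, "dz": 0.0, "turn": -0.21}, {"dx": -0.16, "dy": -0.02, "dz": 0.0, "turn": -0.21}, {"dx": -0.16, "dy": -0.01, "dz": 0.0, "turn": -0.21}
```

{"api": "send_rows", "payload": {"commands": [{"dx": -0.1, "dy": -0.05, "dz": 0.0, "turn": -0.2}, {"dx": -0.15, "dy": -0.02, "dz": 0.0, "turn": -0.2}, {"dx": -0.15, "dy": -0.01, "dz": 0.0, "turn": -0.2}, {"dx": 0.0, "dy": 0.0, "dz": 0.0, "turn": 0.0}], "jaw": -1.0, "force": 40.0}}

```text
time_s: 9.12
eef_pos: [530.5, 79.6, 73.7]
tcp_rot: [[-0.057, 0.998, -0.001], [0.998, 0.057, -0.001], [-0.001, -0.001, -1.0]]
contact_force: [-3.7, 0.4, -8.7]
opening: 0.298
```

```bash
python3 -c "
from arc import *
import cv2
plan((624.8,70.0),38,50,4,9)
plan((623.7,69.),38,50,4,9)
d=r.read_camera('wrist');cv2.imwrite('pics/w5.png',d['image'][:,:,::-1])
d=r.read_camera('top');cv2.imwrite('pics/t5.png',cv2.resize(d['image'][170:310,265:445,::-1],(771,600),interpolation=cv2.INTER_CUBIC))
"
```

```text
t 9.125 pos [530.5  79.6  73.7] r 94.8 swing 37.38 Frad 3.7 Ftan -0.0 Fz -8.7 az 93.3 open 0.2984729107990457
{"dx": -0.20, "dy": -0.03, "dz": 0.0, "turn": -0.23}, {"dx": -0.16, "dy": -0.02, "dz": 0.0, "turn": -0.23}, {"dx": -0.17, "dy": -0.02, "dz": 0.0, "turn": -0.23}, {"dx": -0.17, "dy": -0.01, "dz": 0.0, "turn": -0.23}
t 9.125 pos [530.5  79.6  73.7] r 93.81 swing 36.71 Frad 3.7 Ftan 0.0 Fz -8.7 az 93.3 open 0.2984729107990457
{"dx": -0.23, "dy": -0.07, "dz": 0.0, "turn": -0.23}, {"dx": -0.16, "dy": -0.02, "dz": 0.0, "turn": -0.23}, {"dx": -0.17, "dy": -0.02, "dz": 0.0, "turn": -0.23}, {"dx": -0.17, "dy": -0.01, "dz": 0.0, "turn": -0.23}
```

View pics/w5.png

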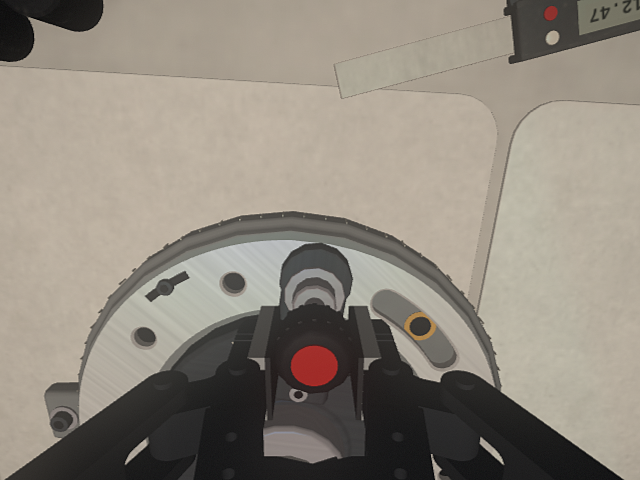

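View pics/t5.png

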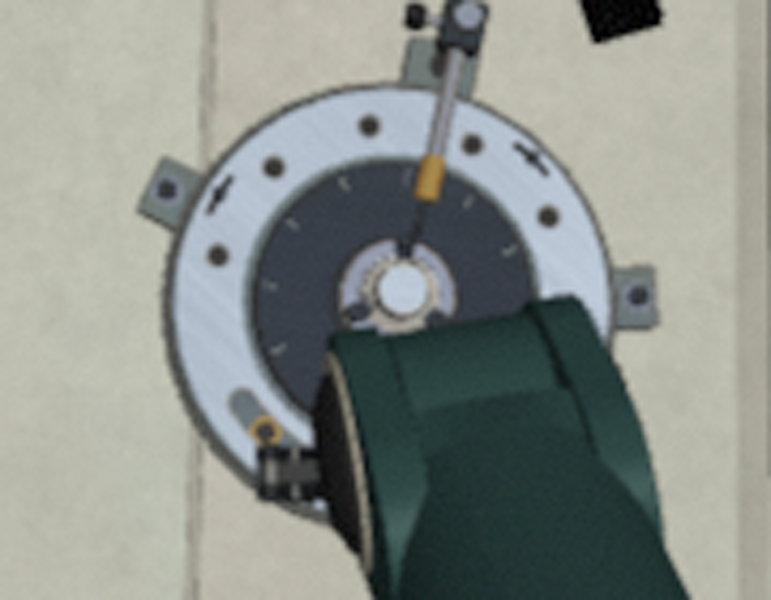

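The wrist view shows the datum hole (gold rim) at (421,326) and the next hole at (233,283). The knob's red dot is between the jaws at (314,366). I'll measure the remaining angle in this one view.

```bash
python3 -c "
from arc import *
import cv2
s=r.state(); d=r.read_camera('wrist')
H=atz(d,233,283,30)[:2];D=atz(d,421,326,24)[:2];K=atz(d,314.5,366,84.5+16)[:2];W=atz(d,145,337,30)[:2]
print('hole',H,'datum',D,'knob',K,'wrong',W,'tcp',s['eef_pos'])
# centre from hole, datum and wrong at radius 95
from scipy.optimize import least_squares
P=np.array([H,D,W]); q=least_squares(lambda c:np.hypot(*(P-c).T)-95,[624,70]); C=q.x; print(C,q.fun)
a=lambda p:np.degrees(np.arctan2(*(p-C)[::-1]))%360
print('hole-datum',a(H)-a(D),'knob-datum',a(K)-a(D),'tcp',a(s['eef_pos'][:2])-a(D),'wrong',a(W)-a(D),'rknob',np.hypot(*(K-C)))
"
```

```text
hole [535.00584714  40.64320203] datum [556.21956363 136.6271278 ] knob [531.47436231  79.98515893] wrong [567.28514569  -3.95934968] tcp [530.53421805  79.67151572  73.65651292]
[625.07426277  71.28685985] [ 0.13860025 -0.07729349 -0.12337431]
hole-datum 62.28948697343637 knob-datum 38.19053916898997 tcp 38.431583129044895 wrong 95.97554797878698 rknob 94.00320086230553
```

Consistent with the first fit: the hole is 62.1° from the datum and the pin is at about 38°. I'll swing on to about 52° with the pin still drawn.

{"api": "send_rows", "payload": {"commands": [{"dx": -0.15, "dy": -0.04, "dz": 0.0, "turn": -0.22}, {"dx": -0.15, "dy": -0.02, "dz": 0.0, "turn": -0.22}, {"dx": -0.15, "dy": -0.015, "dz": 0.0, "turn": -0.22}, {"dx": -0.15, "dy": -0.01, "dz": 0.0, "turn": -0.22}, {"dx": -0.15, "dy": -0.01, "dz": 0.0, "turn": -0.22}, {"dx": 0.0, "dy": 0.0, "dz": 0.0, "turn": 0.0}], "jaw": -1.0, "force": 40.0}}

```text
time_s: 10.02
eef_pos: [531.0, 57.6, 73.7]
tcp_rot: [[-0.246, 0.969, -0.0], [0.969, 0.246, -0.0], [-0.0, -0.0, -1.0]]
contact_force: [-2.4, 0.4, -9.4]
opening: 0.303
```

```bash
python3 -c "
from arc import *
import cv2
plan((624.9,71.0),52,56,2,0)
d=r.read_camera('wrist');cv2.imwrite('pics/w6.png',d['image'][:,:,::-1])
"
```

```text
t 10.025 pos [531.   57.6  73.7] r 94.83 swing 51.33 Frad 2.3 Ftan -0.7 Fz -9.4 az 104.3 open 0.3025061803382203
{"dx": -0.15, "dy": -0.02, "dz": 0.0, "turn": 0.00}, {"dx": -0.11, "dy": -0.00, "dz": 0.0, "turn": 0.00}
```

View pics/w6.png

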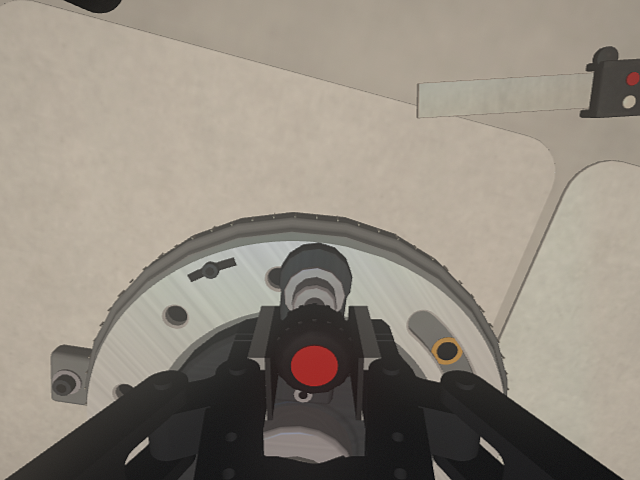

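The next hole is just visible at (275,277), about 18 mm ahead. I'll set the pin on the plain ring, open slightly around the knob, and drop the tool a little so the pads can push it at either height.

{"api": "send_rows", "payload": {"commands": [{"dx": 0.0, "dy": 0.0, "dz": 0.03, "turn": 0.0}, {"dx": 0.0, "dy": 0.0, "dz": 0.03, "turn": 0.0}, {"dx": 0.0, "dy": 0.0, "dz": 0.0, "turn": 0.0}, {"dx": 0.0, "dy": 0.0, "dz": 0.0, "turn": 0.0}], "jaw": -1.0}}

```text
time_s: 10.58
eef_pos: [531.1, 57.7, 71.9]
tcp_rot: [[-0.247, 0.969, -0.0], [0.969, 0.247, -0.001], [-0.0, -0.0, -1.0]]
contact_force: [-3.7, -2.8, -8.8]
opening: 0.3
```

{"api": "send_rows", "payload": {"commands": [{"dx": 0.0, "dy": 0.0, "dz": 0.0, "turn": 0.0}, {"dx": 0.0, "dy": 0.0, "dz": 0.0, "turn": 0.0}, {"dx": 0.0, "dy": 0.0, "dz": 0.0, "turn": 0.0}], "jaw": -0.2}}

```text
time_s: 10.95
eef_pos: [532.5, 58.7, 73.0]
tcp_rot: [[-0.248, 0.969, 0.003], [0.969, 0.248, 0.001], [-0.0, 0.003, -1.0]]
contact_force: [-0.5, 0.4, -1.2]
opening: 0.399
```

```bash
python3 -c "
from arc import *
import cv2
plan((624.9,71.0),52,56,2,0)
d=r.read_camera('wrist');cv2.imwrite('pics/w7.png',d['image'][:,:,::-1])
"
```

```text
t 10.95 pos [532.5  58.7  73. ] r 93.18 swing 50.8 Frad 0.4 Ftan -0.4 Fz -1.2 az 104.3 open 0.3986902134469771
{"dx": -0.17, "dy": -0.08, "dz": 0.0, "turn": 0.00}, {"dx": -0.11, "dy": -0.00, "dz": 0.0, "turn": 0.00}
```

View pics/w7.png

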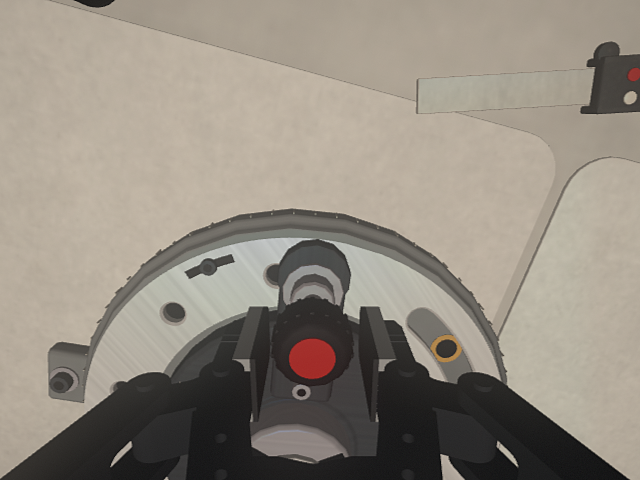

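The knob is free and riding on the ring with little force. I'll lower the tool about 9 mm and take up the play.

{"api": "send_rows", "payload": {"commands": [{"dx": 0.0, "dy": -0.03, "dz": 0.15, "turn": 0.0}, {"dx": 0.0, "dy": -0.02, "dz": 0.15, "turn": 0.0}, {"dx": -0.05, "dy": 0.0, "dz": 0.0, "turn": 0.0}, {"dx": -0.04, "dy": 0.0, "dz": 0.0, "turn": 0.0}, {"dx": -0.03, "dy": 0.0, "dz": 0.0, "turn": 0.0}, {"dx": -0.03, "dy": 0.0, "dz": 0.0, "turn": 0.0}, {"dx": -0.03, "dy": 0.0, "dz": 0.0, "turn": 0.0}, {"dx": -0.03, "dy": 0.0, "dz": 0.0, "turn": 0.0}], "jaw": -0.2}}

```text
time_s: 12.0
eef_pos: [530.9, 53.2, 63.1]
tcp_rot: [[-0.248, 0.969, -0.0], [0.969, 0.248, 0.002], [0.002, 0.0, -1.0]]
contact_force: [-2.4, 6.1, 0.7]
opening: 0.402
```

```bash
python3 -c "
from arc import *
import cv2
plan((624.9,71.0),52,56,2,0)
d=r.read_camera('wrist');cv2.imwrite('pics/w8.png',d['image'][:,:,::-1])
"
```

```text
t 12.0 pos [530.9  53.2  63.1] r 95.7 swing 53.92 Frad 1.2 Ftan -6.4 Fz 0.7 az 104.4 open 0.4017157833653617
{"dx": -0.01, "dy": 0.02, "dz": 0.0, "turn": 0.00}, {"dx": -0.11, "dy": -0.00, "dz": 0.0, "turn": 0.00}
```

View pics/w8.png

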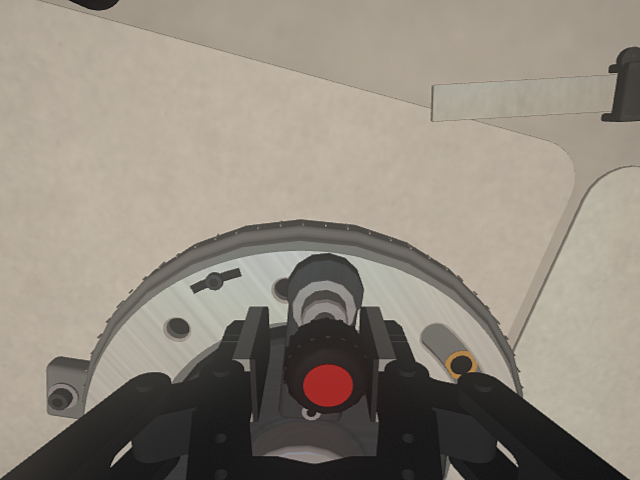

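In contact at about 6 N, which matches the stated drag force. I'll push slowly.

{"api": "send_rows", "payload": {"commands": [{"dx": -0.025, "dy": 0.0, "dz": 0.0, "turn": 0.0}, {"dx": -0.025, "dy": 0.0, "dz": 0.0, "turn": 0.0}, {"dx": -0.025, "dy": 0.0, "dz": 0.0, "turn": 0.0}, {"dx": -0.025, "dy": 0.0, "dz": 0.0, "turn": 0.0}, {"dx": -0.025, "dy": 0.0, "dz": 0.0, "turn": 0.0}, {"dx": -0.025, "dy": 0.0, "dz": 0.0, "turn": 0.0}, {"dx": -0.025, "dy": 0.0, "dz": 0.0, "turn": 0.0}, {"dx": -0.025, "dy": 0.0, "dz": 0.0, "turn": 0.0}, {"dx": -0.025, "dy": 0.0, "dz": 0.0, "turn": 0.0}, {"dx": -0.025, "dy": 0.0, "dz": 0.0, "turn": 0.0}], "jaw": -0.2}}

```text
time_s: 13.3
eef_pos: [532.2, 47.8, 63.1]
tcp_rot: [[-0.25, 0.968, -0.001], [0.968, 0.25, 0.003], [0.003, -0.0, -1.0]]
contact_force: [-3.1, 9.5, 1.2]
opening: 0.398
```

```bash
python3 -c "
from arc import *
import cv2
plan((624.9,71.0),52,56,2,0)
d=r.read_camera('wrist');cv2.imwrite('pics/w9.png',d['image'][:,:,::-1])
"
```

```text
t 13.3 pos [532.2  47.8  63.1] r 95.54 swing 57.28 Frad 0.7 Ftan -10.0 Fz 1.2 az 104.5 open 0.39843264154690555
{"dx": 0.18, "dy": 0.02, "dz": 0.0, "turn": 0.00}, {"dx": -0.11, "dy": -0.01, "dz": 0.0, "turn": 0.00}
```

View pics/w9.png

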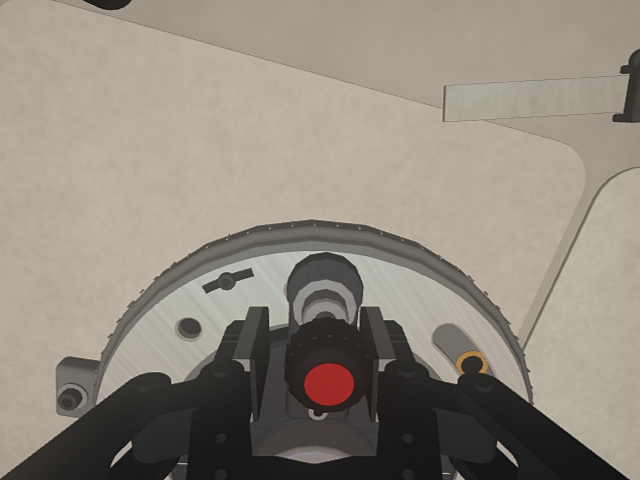

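The arm is moving steadily at about 10 N of push, with about 10 mm to go. I'll continue in shorter bursts.

{"api": "send_rows", "payload": {"commands": [{"dx": -0.025, "dy": 0.0, "dz": 0.0, "turn": 0.0}, {"dx": -0.025, "dy": 0.0, "dz": 0.0, "turn": 0.0}, {"dx": -0.025, "dy": 0.0, "dz": 0.0, "turn": 0.0}, {"dx": -0.025, "dy": 0.0, "dz": 0.0, "turn": 0.0}, {"dx": -0.025, "dy": 0.0, "dz": 0.0, "turn": 0.0}, {"dx": -0.025, "dy": 0.0, "dz": 0.0, "turn": 0.0}, {"dx": -0.025, "dy": 0.0, "dz": 0.0, "turn": -0.05}, {"dx": 0.0, "dy": 0.0, "dz": 0.0, "turn": 0.0}], "jaw": -0.2}}

```text
time_s: 14.35
eef_pos: [534.2, 39.2, 63.0]
tcp_rot: [[-0.256, 0.967, -0.0], [0.967, 0.256, -0.0], [-0.0, -0.0, -1.0]]
contact_force: [-0.3, 1.5, 0.0]
opening: 0.405
```

```bash
cat > look.py <<'E'
from arc import *
import cv2,sys
plan((624.9,71.0),52,56,1,0)
d=r.read_camera('wrist');cv2.imwrite(f'pics/{sys.argv[1]}.png',d['image'][:,:,::-1])
im=d["image"].astype(int); m=(im[...,0]>110)&(im[...,1]<80)&(im[...,2]<80); m[:200]=0
k,l,st,c=cv2.connectedComponentsWithStats(m.astype(np.uint8)); i=1+st[1:,4].argmax()
print("dot",c[i],st[i]); print("if riding",atz(d,*c[i],98.5)[:2],"if home",atz(d,*c[i],84.5)[:2])
E
python3 look.py w10
```

```text
t 14.35 pos [534.2  39.2  63. ] r 96.07 swing 62.52 Frad -0.2 Ftan -1.6 Fz 0.0 az 104.8 open 0.4051804812553917
{"dx": 0.36, "dy": 0.03, "dz": 0.0, "turn": 0.00}
dot [325.12778177 359.47451543] [ 303  340   46   40 1393]
if riding [526.48875865  40.38352964] if home [535.31665088  43.16257367]
```

View pics/w10.png

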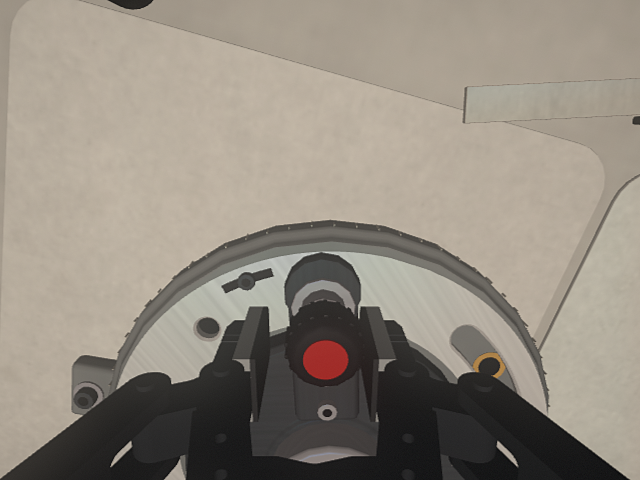

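```bash
python3 -c "
from h import *
from station import r
import cv2
C=np.array([625.07,71.29])
d=r.read_camera('wrist')
for th in(60,61,62,63):
  for z in (84.5,87,90,98.5):
    a=np.radians(136.5+th); print(th,z,np.round(proj(d,[*(C+95*np.array([np.cos(a),np.sin(a)])),z]),1))
d=r.read_camera('scene');cv2.imwrite('pics/s10.png',cv2.resize(d['image'][150:350,240:500,::-1],(780,600),interpolation=cv2.INTER_CUBIC))
"
```

```text
60 84.5 [330.7 357. ]
60 87 [331.  361.3]
60 90 [331.3 366.6]
60 98.5 [332.4 383.1]
61 84.5 [325.7 357.1]
61 87 [325.9 361.4]
61 90 [326.2 366.8]
61 98.5 [326.9 383.2]
62 84.5 [320.8 357.4]
62 87 [320.9 361.7]
62 90 [321. 367.]
62 98.5 [321.5 383.5]
63 84.5 [315.9 357.7]
63 87 [315.9 362. ]
63 90 [315.9 367.3]
63 98.5 [316.  383.8]
```

View pics/s10.png

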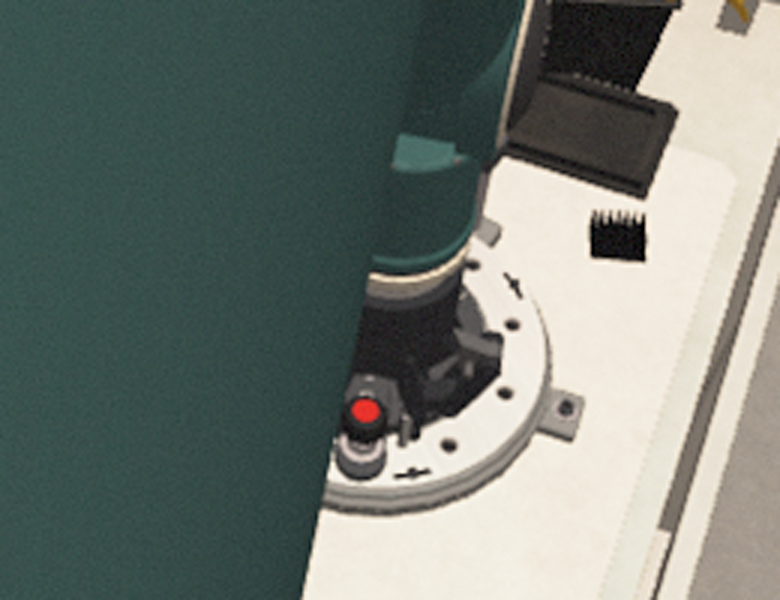

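The pin appears to have dropped: the red dot is at (325,359), about 85–86 mm high, and the push force fell to 1.6 N. I'll back the pad off to free the knob, then check seating.

{"api": "send_rows", "payload": {"commands": [{"dx": 0.04, "dy": 0.0, "dz": 0.0, "turn": 0.0}, {"dx": 0.04, "dy": 0.0, "dz": 0.0, "turn": 0.0}, {"dx": 0.03, "dy": 0.0, "dz": 0.0, "turn": 0.0}, {"dx": 0.0, "dy": 0.0, "dz": 0.0, "turn": 0.0}, {"dx": 0.0, "dy": 0.0, "dz": 0.0, "turn": 0.0}], "jaw": -0.1}}

```text
time_s: 15.12
eef_pos: [533.5, 42.5, 63.0]
tcp_rot: [[-0.256, 0.967, 0.0], [0.967, 0.256, -0.0], [-0.0, -0.0, -1.0]]
contact_force: [-0.1, -0.1, -0.3]
opening: 0.454
```

```bash
python3 look.py w11; python3 -c "
from h import *
from station import r
import cv2
C=np.array([625.07,71.29])
W=r.read_camera('wrist');S=r.read_camera('scene')
def dot(d,lo):
  im=d['image'].astype(int); m=(im[...,0]>110)&(im[...,1]<80)&(im[...,2]<80); m[:lo]=0
  k,l,st,c=cv2.connectedComponentsWithStats(m.astype(np.uint8))
  return [(c[i],st[i,4]) for i in range(1,k) if st[i,4]>20]
print(dot(S,200))
w=max(dot(W,200),key=lambda t:t[1])[0]
for c,n in dot(S,200): print(c,n,atz(S,*c,84.5), atz(S,*c,98.5),tri([S,W],[c,w]))
"
```

```text
t 15.125 pos [533.5  42.5  63. ] r 95.77 swing 60.5 Frad 0.1 Ftan 0.1 Fz -0.3 az 104.8 open 0.45369577518149834
{"dx": 0.25, "dy": 0.02, "dz": 0.0, "turn": 0.00}
dot [311.44197708 359.3030086 ] [ 289  340   46   39 1396]
if riding [526.71095     39.71698463] if home [535.67023888  41.98401323]
[(array([624.40350877, 224.71052632]), np.int32(114)), (array([361.59016393, 286.42622951]), np.int32(61))]
[624.40350877 224.71052632] 114 [ 883.93490283 -369.32392646   84.5       ] [ 868.02534585 -363.2452534    98.5       ] [ 94.09273973 -69.07085557 777.46019332]
[361.59016393 286.42622951] 61 [534.19487391  42.05037981  84.5       ] [525.62218041  39.4992225   98.5       ] [514.83008851  36.49161879 116.60132668]
```

View pics/w11.png

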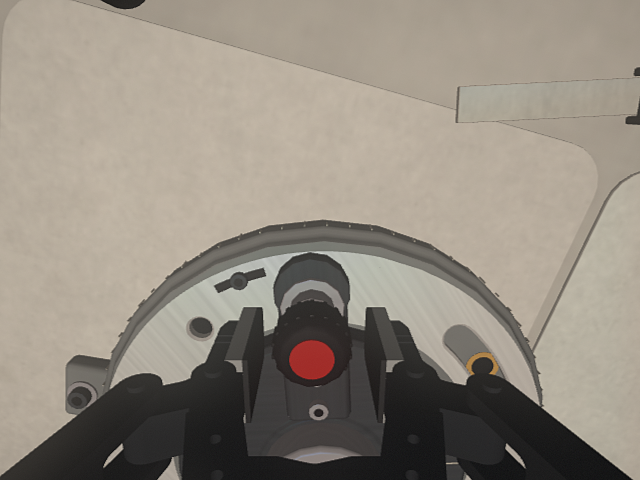

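Dot height and radius match the home pose seen at the start by the wrist camera (r = 94.1 both times), and forces are zero. I'll open a bit more, rise clear and move aside so the fixed cameras can check seating.

{"api": "send_rows", "payload": {"commands": [{"dx": 0.0, "dy": 0.0, "dz": 0.0, "turn": 0.0}, {"dx": 0.0, "dy": 0.0, "dz": 0.0, "turn": 0.0}, {"dx": 0.0, "dy": 0.0, "dz": -0.3, "turn": 0.0}, {"dx": 0.0, "dy": 0.0, "dz": -0.5, "turn": 0.0}, {"dx": 0.0, "dy": 0.0, "dz": -0.8, "turn": 0.0}, {"dx": 0.0, "dy": 0.0, "dz": -0.9, "turn": 0.0}, {"dx": 0.0, "dy": 0.0, "dz": -0.9, "turn": 0.0}, {"dx": 0.0, "dy": 0.0, "dz": -0.9, "turn": 0.0}], "jaw": 0.1}}

```text
time_s: 16.27
eef_pos: [533.6, 42.5, 194.2]
tcp_rot: [[-0.256, 0.967, 0.002], [0.967, 0.256, 0.0], [-0.0, 0.002, -1.0]]
contact_force: [0.0, -0.8, 0.2]
opening: 0.552
```

{"api": "send_rows", "payload": {"commands": [{"dx": 0.5, "dy": -0.3, "dz": -0.5, "turn": 0.0}, {"dx": 0.9, "dy": -0.6, "dz": 0.0, "turn": 0.0}, {"dx": 0.9, "dy": -0.6, "dz": 0.0, "turn": 0.0}, {"dx": 0.9, "dy": -0.6, "dz": 0.0, "turn": 0.0}, {"dx": 0.9, "dy": -0.3, "dz": 0.0, "turn": 0.0}, {"dx": 0.9, "dy": 0.0, "dz": 0.0, "turn": 0.0}, {"dx": 0.9, "dy": 0.0, "dz": 0.0, "turn": 0.0}, {"dx": 0.9, "dy": 0.0, "dz": 0.0, "turn": 0.0}, {"dx": 0.9, "dy": 0.0, "dz": 0.0, "turn": 0.0}, {"dx": 0.9, "dy": 0.0, "dz": 0.0, "turn": 0.0}, {"dx": 0.5, "dy": 0.0, "dz": 0.0, "turn": 0.0}, {"dx": 0.0, "dy": 0.0, "dz": 0.0, "turn": 0.0}]}}

```text
time_s: 17.77
eef_pos: [393.1, 288.7, 207.0]
tcp_rot: [[-0.258, 0.966, -0.0], [0.966, 0.258, -0.0], [-0.0, -0.0, -1.0]]
contact_force: [0.3, -0.2, 0.2]
opening: 0.552
```

```bash
python3 -c "
from h import *
from station import r
import cv2
T=r.read_camera('top');S=r.read_camera('scene'); print(r.state()['time_s'],r.state()['eef_pos'])
def dot(d,b):
  im=d['image'].astype(int); m=(im[...,0]>120)&(im[...,1]<70)&(im[...,2]<70)
  k,l,st,c=cv2.connectedComponentsWithStats(m.astype(np.uint8))
  return [(c[i],st[i,4]) for i in range(1,k) if st[i,4]>8 and b[0]<c[i][0]<b[1] and b[2]<c[i][1]<b[3]]
t=dot(T,(300,420,220,320));s=dot(S,(300,430,230,330));print(t,s)
print(tri([T,S],[t[0][0],s[0][0]]),atz(T,*t[0][0],84.5),atz(S,*s[0][0],84.5))
d=T; a=cv2.resize(d['image'][170:310,285:425,::-1],(600,600),interpolation=cv2.INTER_CUBIC); cv2.imwrite('pics/topf.png',a)
d=S; a=cv2.resize(d['image'][180:330,290:450,::-1],(640,600),interpolation=cv2.INTER_CUBIC); cv2.imwrite('pics/scenef.png',a)
cv2.imwrite('pics/scenefull.png',S['image'][:,:,::-1])
"
```

```text
17.875 [394.05441813 287.12612623 206.93119644]
[(array([372.        , 279.75609756]), np.int32(41))] [(array([361.52830189, 286.43396226]), np.int32(53))]
[533.98304332  42.74156258  84.14696335] [533.65233299  43.35362771  84.5       ] [534.13351856  42.1433436   84.5       ]
```

View pics/topf.png

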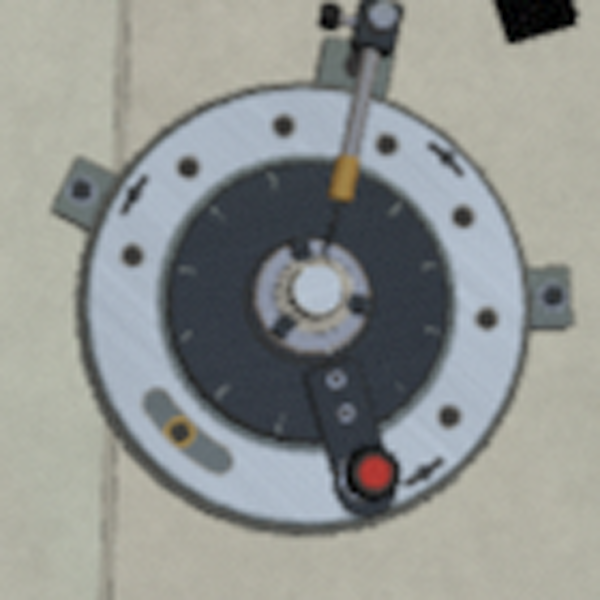

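View pics/scenef.png

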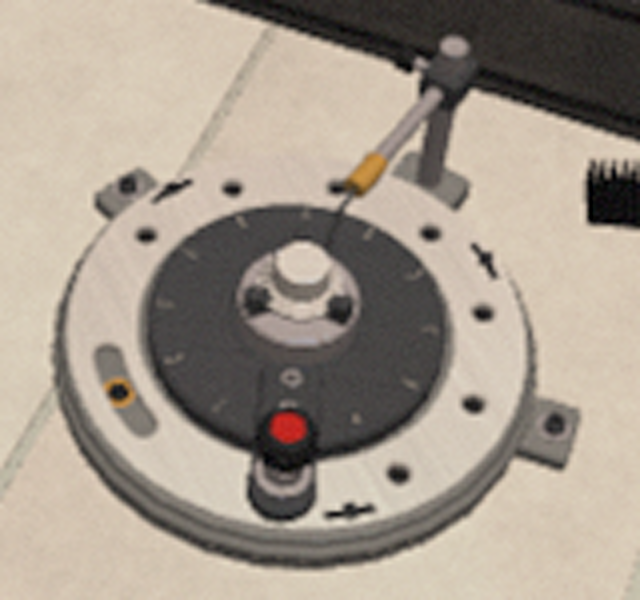

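View pics/scenefull.png

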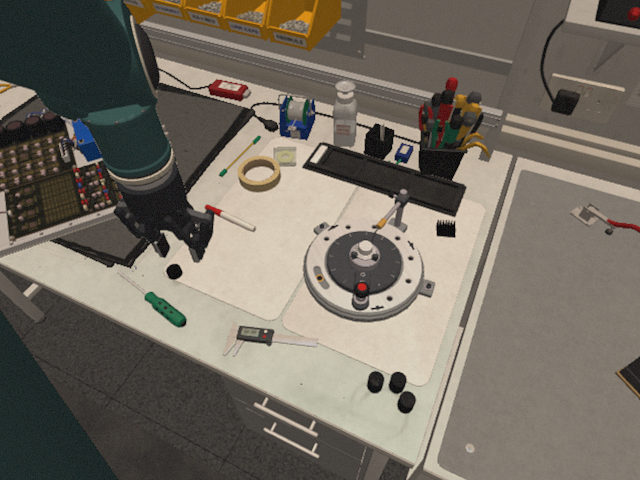

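The pin is home. The triangulated dot height is 84.1 mm, against 84.4 mm at the start, and the arm sits about 61° on from the datum. The bystanders look unmoved and the robot is clear. Handing in.

```bash
python3 -c "
from station import r
print(r.sign_off())"
```

```text
the job is handed in; nothing more can be done
None
```

The index pin is home in the next hole, about 61–62° counter-clockwise of the datum. I handed the job in at about 18 s; the hand-in gives no verdict.

**What I did:** I drew the pin about 16 mm by its knob and swung the arm to about 52°. There I let the pin ride on the plain ring and pushed the knob slowly with a loose jaw until it dropped in by itself. Then I let go and moved the gripper clear.

**Last checks:**
- **Seating:** the two fixed cameras put the knob top at 84.1 mm, against 84.4 mm at the start with the pin home. The agreement is good, but the camera calibration is only good to about 2 mm, which is also the allowed lift.
- **Angle:** the knob measured about 61.2° from the datum. The hole itself measured 61.9–62.3°, so the difference is within the pin's 1 mm play.
- **Forces:** contact force was about zero after letting go. The highest sideways push I read was about 10 N, a little above the 4–8 N expected for dragging. I read forces only at the end of each move, so a short peak would not have shown.
- **Bystanders:** the calipers, spare knob, heat sink and marker pen look unmoved in the last picture. I compared them by eye and did not measure them.

**Disagreements:**
- The wrist camera and the fixed cameras differed by about 2 mm on position.
- With the scene camera alone, the knob's radius came out about 1 mm smaller than at the start, which could mean 1–2 mm of lift. The two-camera height does not support that.

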